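Take the terminal cover off a power supply

ROBOT

A 7-joint arm with a two-finger parallel gripper is mounted at the origin on the work surface. World frame = base frame: x ahead of the robot, y to its left, z up, the work surface at z = 0. Lengths are in m, angles in rad, forces in N, time in s.
With the tool pointing down it reaches from about 0.425 to 0.825 m from the base axis. Payload 3.6 kg.
Tool frame: the origin (TCP) lies midway between the tips of the shut fingers; the grasp point (between the pads) lies manip.grasp_offset behind it (manip.grasp_offset is the distance from the TCP to the grasp point, in m); z points along the fingers, y is the direction in which the jaws open and shut (so a half turn about z gives the same grasp; the last joint's range is limited). The gripper opens to 93 mm and grips with 3 to 60 N. Pads are 15 mm wide; open, the fingers measure 128 mm over their backs; the gripper's body (75 mm by 188 mm) begins 65 mm behind the grasp point.
Start: joints at [-1.131, 0.615, -0.013, 1.423, 0.008, 1.103, -0.04], TCP at [0.292, 0.58, 0.219] pointing down, gripper open.
Joint ranges: [-3.12, 3.12], [-0.3, 2.06], [-1.34, 1.32], [0.26, 2.42], [-1.36, 4.5], [0.01, 1.98], [-2.84, 2.84]. Speed limits (rad/s): [2.79, 2.79, 3.14, 3.14, 3.14, 3.14, 3.14].

INTERFACE

Orientations are given as [roll, pitch, yaw] about the fixed x, y, z axes, in that order (R = Rz(yaw) Ry(pitch) Rx(roll)).
In Python, from plant import manip gives the robot as it stands.
- The arm moves only by the shell command python3 -m handwheel 'ROWS' [FORCE]. ROWS is JSON, a list of rows, each an object with "angular": the turn, a rotation vector about the tool's x, y, z in degrees, a list of three; "dp": the shift along the tool's x, y, z in mm, a list of three; "grip": the opening, from 0 (shut) to 1 (fully open). A call has 1 to 20 rows; each row shifts and turns the commanded pose from where the row before left it, along the tool's axes as they then stand; what a row does not reach is not made up. A row lasts 1/10 s, in which the tool goes at most 50 mm and 8.59 degrees, less where a joint would pass 70% of its speed; a pose out of reach is approached as far as the arm can. A call with a gripper value outside its range is refused whole. The fingers move at their own pace and stop on an object; FORCE is the grip in N (left out, the last holds). Time passes only in rows, so rows that do not move let the fingers close. It gives the time, the measured TCP pose, the force and the opening at its end, in the units of the state.
- manip.read_state(): the state, without advancing time (a new reading comes with each control period).
- manip.get_image(name): name is "scene" or "top"; returns a dict with "img" (384x512x3 uint8, red, green, blue), "range_z" (384x512 float32, m along the optical axis (not along the pixel's ray), 0 where there is no reading), "mtx" (3x3 intrinsics, pixels), "pose" (4x4, takes a point from camera to world coordinates). Camera axes: x right, y down, z forward; pixel columns grow to the right and rows downward; lengths in m; the calibration is good to about 2 mm. A picture is of the moment at which its call begins.
- manip.close_job(): hands the job in, once; it reports no verdict.
The state is a dict: "clock": time; "q": joint angles; "dq": joint speeds; "tau": joint torques, N m; "tcp_pos": TCP position; "orientation": TCP orientation; "ft_force": force on the tool from outside, world axes, zero at the start; "ft_torque": the same for the moment, N m; "opening": opening from 0.0 (shut) to 1.0 (fully open).
Only numpy, scipy, OpenCV 4.12 (cv2) and the standard library are available. Lean on these libraries where they do the work, as an engineer would, in place of code of your own. Each camera call takes 0.05 s, during which the arm holds its last target.

TASK

Open the terminals of the covered power supply on the bench so that it can be wired: press its snap tab in until the terminal cover is released, then push the cover straight off the end of the supply with the fingertips until it is completely clear of the supply, and leave it standing upright on the bench a few centimetres in front of the terminals. Only press and push: do not pick the cover up or tip it, and leave the tools and parts lying around where they are.

Things in the scene. Friction and masses are not known exactly. Their poses are not given: they have to be found in the camera images.
- psu: The covered power supply: flat aluminium case 110 mm wide, 30 high, fixed to the bench. Origin on the bench, on its centre line, where case meets terminal step; +x points out of the terminal end, the way the cover comes off; z up. Case x = -190 to 0 mm, step (88 wide, terminals up to 25 high) x = 0 to 48. (An open supply of the same kind, without tab or cover, also stands on the bench.)
- snap_tab (a joint): Snap tab: sprung mid-grey tongue in a channel of the case top. 0 rad at rest, grows as pressed down, 0.12 at its stop; springs back when let go. Its nose, in a window of the cover, frees the cover past about 0.045 rad (some 5 N on the pad, 8 N at the stop). Freed, the cover is pushed out about 7 mm by a sprung rubber bar, so the tab can then be let go without catching again.
- tab_pad (a point): Middle of the top face of the tab's raised finger pad, 28 x 28 mm, ribbed; in psu's frame x = -42, y = 0, z = 42 mm at rest (12 mm above the case, 7.5 above the cover's top). It is pressed straight down, about 2 mm to free the cover, 5 mm to its stop. The cover's near edge is at x = -22 mm.
- cover: Terminal cover: mid-grey plastic hood, about 60 g, 80 mm long (x), 107 wide, top face 34.5 mm up; stands on the bench, open below and towards the case, lips under guide flanges, so it only slides along the supply's +x (drag under 3 N) until off. Seated, its frame coincides with psu's; it spans x = -22 (thin skirt over the case) to 58 mm. Clear of the supply after moving 70 mm.
- cover_rib (a point): Middle of the face to push on (facing the tab) of the cover's finger rib, a ridge across the cover's top: 60 mm long, 6 thick, 11.5 high (34.5 to 46 mm above the bench). On the cover at x = 40, y = 0, z = 40.5 mm. The cover's top is flat for 38 mm behind it, back to the window.
- cover_corner_left (a point): The cover's near corner on its +y side (edge of the skirt over the case): on the cover at x = -22, y = 53.5, z = 34.5 mm.
- cover_corner_right (a point): The cover's near corner on its -y side: on the cover at x = -22, y = -53.5, z = 34.5 mm.
- screwdriver: Bystander: black-handled screwdriver 190 mm long, 26 thick, lying beside the case; origin under its middle.
- pliers: Bystander: red-handled pliers about 160 mm long, 12 high, lying on the other side of the case; origin near the pivot.
- solder_reel: Bystander: upright grey reel 56 mm across, 45 high; origin at the centre of its underside. It, the heat sink and the jar stand in any order, two of them about 135 mm to either side of the cover's path and one further left.
- heat_sink: Bystander: finned aluminium heat sink 60 x 50 x 30 mm; origin at the centre of its underside.
- screw_jar: Bystander: clear jar with steel lid, 54 mm across, 62 high; origin at the centre of its underside.
- multimeter: Bystander: grey hand-held multimeter 145 x 72 x 32 mm lying flat, to the left; origin under its middle.
- screw_tub: Bystander: white open tub of screws 75 x 75 x 35 mm, to the left; origin at the centre of its underside.
There are look-alikes about, which are no part of the job. What is shaped like the cover but brown or orange is not meant.

How it is judged:
On the way:
1. the snap tab is pressed in while the cover is still on its seat (value of joint snap_tab above 0.02 rad and x of cover in the frame of psu below 0.015 m), for 0.1 s.
At the end, for the whole second after the job is handed in: The cover stands flat and still on the bench, all clear of the supply (both near corners beyond x = 50 mm in its frame; the step ends at 48), moved at most 170 mm, within 40 mm of the supply's centre line and 0.6 rad of straight; the snap tab has sprung back (x of each of cover_corner_left, cover_corner_right in the frame of psu above 0.05 m and x of cover in the frame of psu below 0.17 m and y of cover in the frame of psu between -0.04 and 0.04 m and angle between the x axis of cover and the x axis of psu, either way round below 0.6 rad and angle between cover's own z axis and vertical below 0.06 rad and height (world z) of cover below 0.004 m and linear speed of cover below 0.01 m/s and value of joint snap_tab below 0.02 rad); the robot touches nothing.
It fails at once if the cover is lifted or tipped (origin more than 12 mm up, or 0.25 rad of tilt) (height (world z) of cover above 0.012 m or angle between cover's own z axis and vertical above 0.25 rad).
It fails at once if a tool or part lying around is moved more than 20 mm (distance of any of screwdriver, pliers, solder_reel, heat_sink, screw_jar, multimeter, screw_tub from where it was at the start of the episode above 0.02 m).
It also fails if it takes over 38 s, if anything falls off the work surface, if the arm or the gripper's body presses on something with over 40 N, if the wrist force passes 120 N, or if a joint passes its speed limit or range.

## Working session

There is one attempt and no reset: what is moved stays moved. The work goes in short steps, Python scripts to look and compute and a shell command to move; the robot and the scene stay as the last step left them, time stands still between calls to the robot, and variables do not carry over. Pictures are saved under pics/ and viewed, and the job is handed in when it is done.

```bash
ls; mkdir -p pics
python3 - <<'E'
from plant import manip
import cv2,numpy as np
s=manip.read_state(); print(s, manip.grasp_offset)
for n in("scene","top"):
    d=manip.get_image(n); cv2.imwrite(f"pics/{n}0.png",cv2.resize(d["img"][:,:,::-1],(768,576),interpolation=cv2.INTER_CUBIC)); np.savez(f"{n}0.npz",**d); print(d["mtx"],d["pose"])
E
```

```text
pics
{'clock': 0.0, 'q': array([-1.13050032,  0.61591902, -0.01263673,  1.42483412,  0.00808961,
        1.10339135, -0.04042922]), 'dq': array([ 6.25834066e-04,  5.08088937e-04,  1.33562105e-05,  1.47690587e-03,
        1.20747946e-04, -2.39188046e-04, -2.75325496e-04]), 'tau': array([-1.58673520e-04, -4.58922815e+01,  2.08927025e-01, -1.65740454e+01,
       -6.11523609e-02,  2.03823717e-02,  2.17057377e-04]), 'tcp_pos': array([0.29215297, 0.57978902, 0.21750269]), 'orientation': array([-3.13909051e+00,  1.36887331e-05,  2.67484543e+00]), 'ft_force': array([0.34054909, 0.51510799, 0.09514594]), 'ft_torque': array([ 0.06363034, -0.01315259,  0.02778311]), 'opening': 0.9975783243391156} 0.0188
[[464.69752413   0.         252.34085575]
 [  0.         464.69752413 190.48551108]
 [  0.           0.           1.        ]] [[ 7.71093487e-01  5.36325430e-01 -3.43176146e-01  1.02145380e+00]
 [ 6.36721672e-01 -6.49010812e-01  4.16377807e-01 -6.27118593e-01]
 [ 5.88977520e-04 -5.39573904e-01 -8.41938035e-01  1.36156159e+00]
 [ 0.00000000e+00  0.00000000e+00  0.00000000e+00  1.00000000e+00]]
[[418.91707296   0.         252.32522084]
 [  0.         418.91707296 192.95650865]
 [  0.           0.           1.        ]] [[-0.00486741 -0.98221831  0.18767923  0.28348975]
 [-0.9999762   0.00386327 -0.00571569  0.0201234 ]
 [ 0.004889   -0.18770258 -0.98221374  1.20436064]
 [ 0.          0.          0.          1.        ]]
```

View pics/scene0.png

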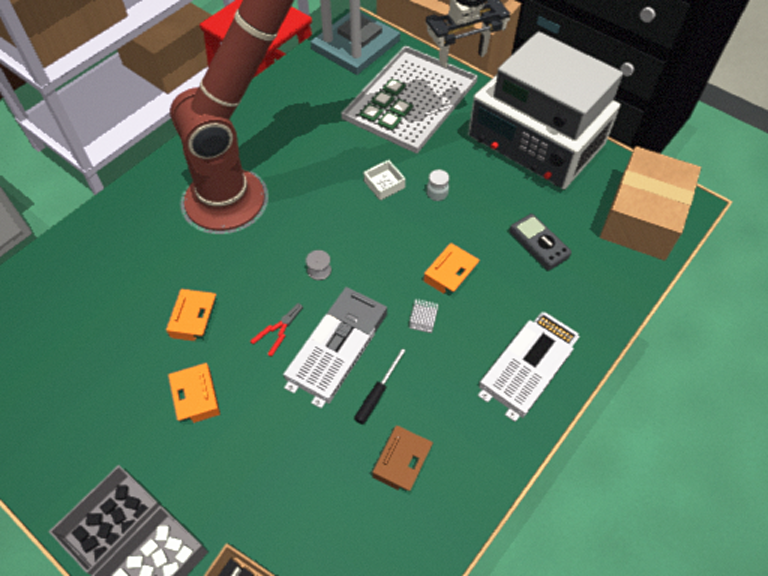

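View pics/top0.png

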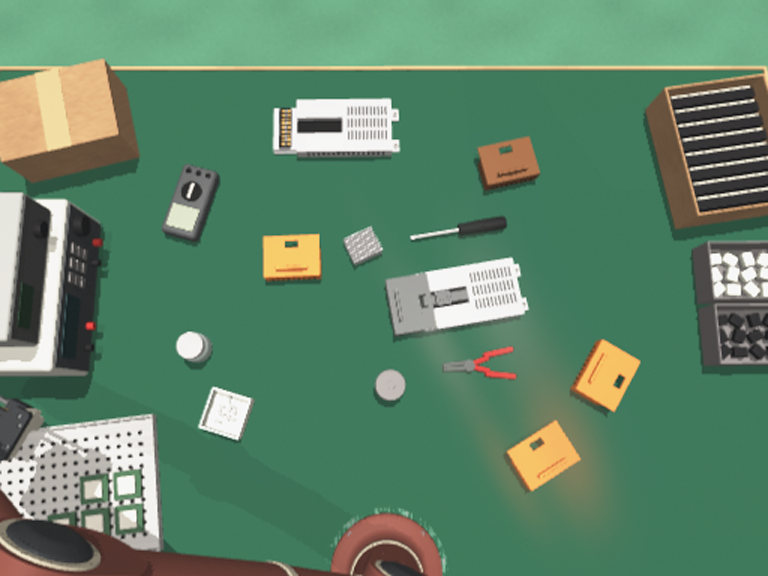

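Candidates (in the 768x576 top view): the covered supply with grey hood at (455,297), the open supply at (335,128), orange hoods at (292,257), (606,375) and (543,456), and a brown hood at (508,162). The one described is at (455,297), with a mid-grey hood at (410,300). Next I'll take a close crop and measure.

```bash
cat > h.py <<'E'
import numpy as np,cv2
def load(n): return dict(np.load(n))
def cloud(d):
    h,w=d["range_z"].shape; u,v=np.meshgrid(np.arange(w),np.arange(h)); z=d["range_z"]
    K=d["mtx"]; p=np.stack([(u-K[0,2])/K[0,0]*z,(v-K[1,2])/K[1,1]*z,z],-1)
    return p@d["pose"][:3,:3].T+d["pose"][:3,3]
def ray(d,uv,h):
    K=d["mtx"];uv=np.atleast_2d(uv).astype(float)
    r=np.stack([(uv[:,0]-K[0,2])/K[0,0],(uv[:,1]-K[1,2])/K[1,1],np.ones(len(uv))],-1)@d["pose"][:3,:3].T
    o=d["pose"][:3,3]; return o+r*((h-o[2])/r[:,2])[:,None]
def proj(d,P):
    P=np.atleast_2d(P);c=(P-d["pose"][:3,3])@d["pose"][:3,:3]; q=c@d["mtx"].T; return q[:,:2]/q[:,2:]
E
python3 - <<'E'
from h import *
import cv2
for n,(u0,v0,u1,v1) in(("top",(245,160,365,235)),("scene",(180,185,265,275))):
    d=load(n+"0.npz");c=d["img"][v0:v1,u0:u1,::-1];cv2.imwrite(f"pics/{n}_crop0.png",cv2.resize(c,None,fx=6,fy=6,interpolation=cv2.INTER_CUBIC))
    P=cloud(d)
    hsv=cv2.cvtColor(d["img"],cv2.COLOR_RGB2HSV)
    m=np.zeros(P.shape[:2],bool);m[v0:v1,u0:u1]=1
    m&=(hsv[...,1]<60)&(P[...,2]>0.02)&(P[...,2]<0.055)
    n_,lab,st,ce=cv2.connectedComponentsWithStats(m.astype(np.uint8))
    k=1+np.argmax(st[1:,4]);b=lab==k
    print(n,st[k],ce[k])
    for nm,mm in (("case",b&(hsv[...,2]>200)),("grey",b&(hsv[...,2]<=190))):
        mm=mm.astype(np.uint8)
        q=P[mm>0];r=cv2.minAreaRect(np.argwhere(mm)[:,::-1].astype(np.float32))
        print(nm,mm.sum(),"z med",np.median(q[:,2]),np.percentile(q[:,2],[5,95]))
    # whole footprint in world from depth points 0.025<z<.038
    q=P[b&(P[...,2]>.025)&(P[...,2]<.039)]
    (c,sz,a)=cv2.minAreaRect((q[:,:2]*1000).astype(np.float32));print("rect mm",c,sz,a)
E
```

```text
top [ 257  172   93   51 3214] [302.95799627 196.95332918]
case 1763 z med 0.029626200646324152 [0.02566853 0.03349106]
grey 1410 z med 0.03379250284246815 [0.02783931 0.04233507]
rect mm (496.7336120605469, -130.5017852783203) (110.82070922851562, 249.14004516601562) 9.701518058776855
scene [ 189  192   69   75 2349] [223.64282673 228.62154108]
case 1183 z med 0.030855515069527106 [0.02599684 0.03592894]
grey 1113 z med 0.03441977929146467 [0.02541655 0.04434379]
rect mm (497.2991638183594, -133.35264587402344) (112.85197448730469, 252.42176818847656) 10.120400428771973
```

```bash
ls pics
```

```text
scene0.png
scene_crop0.png
top0.png
top_crop0.png
```

View pics/top_crop0.png

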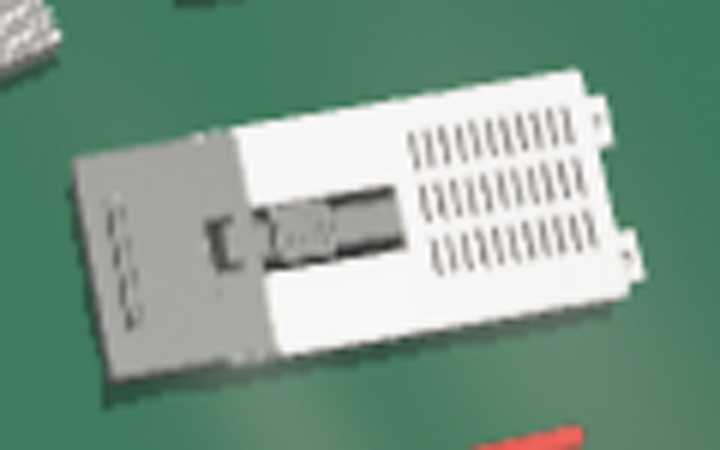

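View pics/scene_crop0.png

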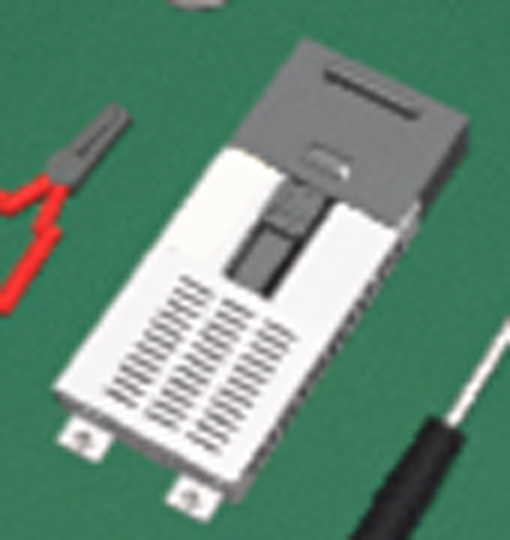

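The crops confirm it: a mid-grey hood with its rib and tab window, and the tab pad at about (300,228) in the top crop. Next I'll fit the pose from the corners in both views.

```bash
cat >> h.py <<'E'
def fit2(model,meas):
    a,b=np.array(model,float)[:,:2],np.array(meas)[:,:2]; ca,cb=a.mean(0),b.mean(0)
    H=(a-ca).T@(b-cb);th=np.arctan2(H[0,1]-H[1,0],H[0,0]+H[1,1]);R=np.array([[np.cos(th),-np.sin(th)],[np.sin(th),np.cos(th)]])
    t=cb-R@ca;res=(a@R.T+t-b)*1000;return th,t,res
E
python3 - <<'E'
from h import *
def go(n,u0,v0,L):
    d=load(n);M=[];W=[]
    for (u,v),(x,y,z) in L:
        M.append((x/1e3,y/1e3));W.append(ray(d,[u0+(u+.5)/6-.5,v0+(v+.5)/6-.5],z/1e3)[0])
    th,t,res=fit2(M,W);print(n,"th deg",np.degrees(th),"t",t,"\n",res.round(1));return th,t
a=go("top0.npz",245,160,[((75,158),(58,53.5,34.5)) if 0 else ((75,158),(58,-53.5,34.5)),((110,380),(58,53.5,34.5)),((237,130),(-22,-53.5,34.5)),((275,355),(-22,53.5,34.5)),((580,72),(-190,-55,30)),((632,297),(-190,55,30))])
b=go("scene0.npz",180,185,[((305,40),(58,53.5,34.5)),((468,123),(58,-53.5,34.5)),((228,150),(-22,53.5,34.5)),((392,225),(-22,-53.5,34.5)),((55,388),(-190,55,30)),((235,485),(-190,-55,30))])
for th,t in(a,b):
    R=np.array([[np.cos(th),-np.sin(th)],[np.sin(th),np.cos(th)]])
    print("pad",R@[-.042,0]+t,"rib",R@[.04,0]+t)
d=load("top0.npz");P=cloud(d);th,t=a
R=np.array([[np.cos(th),-np.sin(th)],[np.sin(th),np.cos(th)]])
q=P.reshape(-1,3);loc=(q[:,:2]-t)@R
m=(abs(loc[:,1])<.009)&(abs(loc[:,0]+.042)<.009);print("pad z",np.median(q[m,2]),m.sum())
# obstacles in psu frame
m=(q[:,2]>.015)&(loc[:,0]>.06)&(loc[:,0]<.32)&(abs(loc[:,1])<.2)
im=np.zeros((260,400),np.uint8)
for x,y in loc[m]*1000: im[int(x-60),int(y+200)]=255
im=cv2.dilate(im,np.ones((5,5)));n,l,s,c=cv2.connectedComponentsWithStats(im);
print([(s[i].tolist(),(c[i]+[-200,60]).round().tolist()) for i in range(1,n)])
E
```

```text
top0.npz th deg 99.31958862145272 t [ 0.48371447 -0.06506167] 
 [[-0.3  1.2]
 [ 0.2 -0.5]
 [-0.7 -0.4]
 [ 1.7 -2. ]
 [-0.9 -0.1]
 [-0.   1.8]]
scene0.npz th deg 99.77473919169013 t [ 0.48681399 -0.06917089] 
 [[-1.  -0.6]
 [-1.   1.2]
 [-1.9  1.9]
 [ 3.7 -1.5]
 [ 0.6 -0.2]
 [-0.4 -0.8]]
pad [ 0.49051601 -0.10650729] rib [ 0.47723683 -0.02558966]
pad [ 0.49394454 -0.11056117] rib [ 0.48002299 -0.02975157]
pad z 0.04157631373303661 42
[([35, 0, 67, 66, 3225], [-133.0, 90.0]), ([313, 0, 58, 52, 2519], [142.0, 84.0]), ([381, 54, 5, 5, 25], [183.0, 116.0]), ([21, 108, 96, 119, 9005], [-130.0, 226.0])]
```

```bash
python3 -m handwheel '[{"dp":[-7,-13,-6],"angular":[0,0,0],"grip":0},{"dp":[-15,-30,-6],"angular":[0,0,0],"grip":0},{"dp":[-15,-30,-6],"angular":[0,0,0],"grip":0},{"dp":[-15,-30,-6],"angular":[0,0,0],"grip":0},{"dp":[-15,-30,-6],"angular":[0,0,0],"grip":0},{"dp":[-24,-19,0],"angular":[0,0,0],"grip":0},{"dp":[-24,-19,0],"angular":[0,0,0],"grip":0},{"dp":[-24,-19,0],"angular":[0,0,0],"grip":0},{"dp":[-24,-19,0],"angular":[0,0,0],"grip":0},{"dp":[-24,-19,0],"angular":[0,0,0],"grip":0},{"dp":[-24,-19,0],"angular":[0,0,0],"grip":0},{"dp":[-24,-19,0],"angular":[0,0,0],"grip":0},{"dp":[-24,-19,0],"angular":[0,0,0],"grip":0},{"dp":[-24,-19,0],"angular":[0,0,0],"grip":0},{"dp":[-24,-19,0],"angular":[0,0,0],"grip":0},{"dp":[-24,-19,0],"angular":[0,0,0],"grip":0},{"dp":[-24,-19,0],"angular":[0,0,0],"grip":0},{"dp":[0,0,0],"angular":[0,0,0],"grip":0}]'
```

```text
clock: 1.9
tcp_pos: [0.4484, 0.0935, 0.2485]
orientation: [-3.139, 0.002, 2.666]
ft_force: [0.2, 0.7, 0.1]
opening: 0.005
```

```bash
python3 -m handwheel '[{"dp":[0,0,10],"angular":[0,0,7.6],"grip":0},{"dp":[0,0,16],"angular":[0,0,7.6],"grip":0},{"dp":[0,0,16],"angular":[0,0,7.6],"grip":0},{"dp":[0,0,16],"angular":[0,0,7.6],"grip":0},{"dp":[0,0,16],"angular":[0,0,7.6],"grip":0},{"dp":[0,0,16],"angular":[0,0,7.6],"grip":0},{"dp":[0,0,10],"angular":[0,0,7.6],"grip":0},{"dp":[-20,1,0],"angular":[0,0,0],"grip":0},{"dp":[-30,1,0],"angular":[0,0,0],"grip":0},{"dp":[-30,1,0],"angular":[0,0,0],"grip":0},{"dp":[-30,2,0],"angular":[0,0,0],"grip":0},{"dp":[-30,2,0],"angular":[0,0,0],"grip":0},{"dp":[-30,1,0],"angular":[0,0,0],"grip":0},{"dp":[-26,1,0],"angular":[0,0,0],"grip":0},{"dp":[-10,1,0],"angular":[0,0,0],"grip":0},{"dp":[0,0,0],"angular":[0,0,0],"grip":0},{"dp":[0,0,0],"angular":[0,0,0],"grip":0}]'
python3 - <<'E'
from plant import manip
import cv2,numpy as np
from h import *
s=manip.read_state();p=s["tcp_pos"];print(p)
th=np.radians(99.5);R=np.array([[np.cos(th),-np.sin(th)],[np.sin(th),np.cos(th)]])
print("tip in psu mm",(p[:2]-[.485,-.067])@R*1000)
d=manip.get_image("scene");uv=proj(d,[[*([.485,-.067]+R@[-.042,0]),.042],[*p]])
i=d["img"][:,:,::-1].copy();c=cv2.resize(i[160:285,160:310],None,fx=4,fy=4,interpolation=cv2.INTER_CUBIC)
for q,col in zip(uv,((0,0,255),(255,0,0))): cv2.circle(c,tuple(int(x) for x in (q-[160,160])*4),4,col,-1)
cv2.imwrite("pics/above.png",c)
E
```

```text
clock: 3.6
tcp_pos: [0.4926, -0.1008, 0.1483]
orientation: [-3.141, -0.002, 1.748]
ft_force: [-0.2, 0.4, -0.8]
opening: 0.01
[ 0.49258394 -0.10076378  0.14831612]
tip in psu mm [-34.55244184  -1.90730328]
```

View pics/above.png

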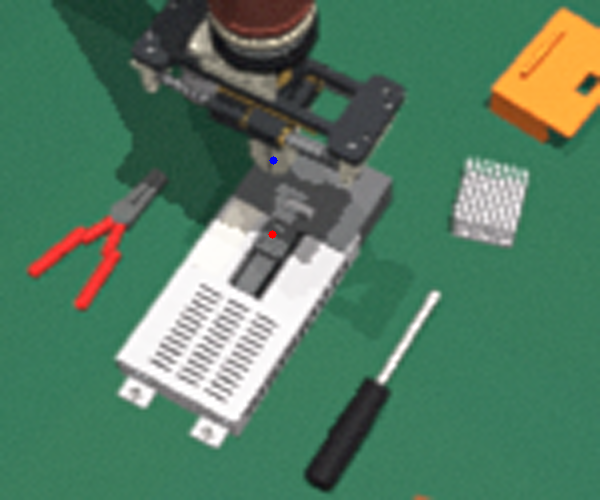

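Run:
```python
from plant import manip
import cv2,numpy as np
d=manip.get_image("scene");e=manip.get_image("top")
a=cv2.resize(d["img"][155:235,185:270,::-1],(400,400),interpolation=cv2.INTER_CUBIC)
b=cv2.resize(e["img"][150:235,245:330,::-1],(400,400),interpolation=cv2.INTER_CUBIC)
cv2.imwrite("pics/above2.png",np.hstack([a,b]))
```

```text
(no output)
```

View pics/above2.png

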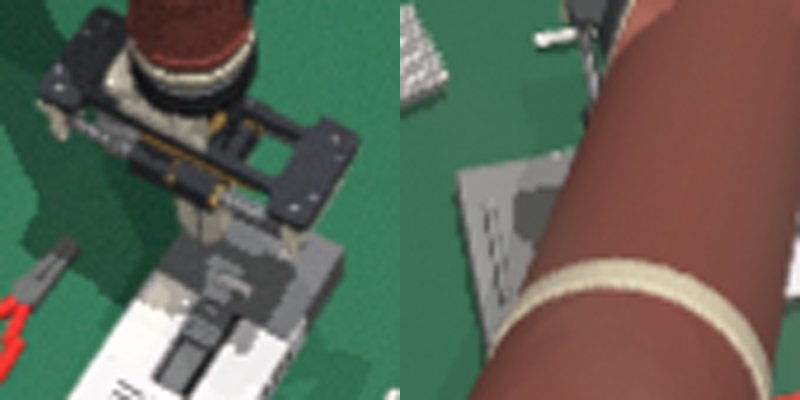

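```bash
python3 -m handwheel '[{"dp":[-4,-1,10],"angular":[0,0,0.6],"grip":0},{"dp":[-4,-1,20],"angular":[0,0,0],"grip":0},{"dp":[0,0,25],"angular":[0,0,0],"grip":0},{"dp":[0,0,20],"angular":[0,0,0],"grip":0},{"dp":[0,0,15],"angular":[0,0,0],"grip":0},{"dp":[0,0,8],"angular":[0,0,0],"grip":0},{"dp":[0,0,0],"angular":[0,0,0],"grip":0},{"dp":[0,0,0],"angular":[0,0,0],"grip":0}]'
```

```text
clock: 4.55
tcp_pos: [0.4925, -0.1111, 0.0509]
orientation: [3.141, 0.0, 1.736]
ft_force: [0.0, -0.4, 0.3]
opening: 0.009
```

```bash
python3 -m handwheel '[{"dp":[2,0,3],"angular":[0,0,0],"grip":0},{"dp":[0,0,3],"angular":[0,0,0],"grip":0},{"dp":[0,0,2],"angular":[0,0,0],"grip":0},{"dp":[0,0,2],"angular":[0,0,0],"grip":0},{"dp":[0,0,1],"angular":[0,0,0],"grip":0},{"dp":[0,0,0],"angular":[0,0,0],"grip":0},{"dp":[0,0,0],"angular":[0,0,0],"grip":0}]'
```

```text
clock: 5.25
tcp_pos: [0.4921, -0.1086, 0.04]
orientation: [3.141, -0.001, 1.736]
ft_force: [-0.1, 1.8, 4.5]
opening: 0.003
```

In contact with the pad at 4.5 N. Pressing further in small steps.

```bash
python3 -m handwheel '[{"dp":[0,0,0.7],"angular":[0,0,0],"grip":0},{"dp":[0,0,0.7],"angular":[0,0,0],"grip":0},{"dp":[0,0,0.6],"angular":[0,0,0],"grip":0},{"dp":[0,0,0],"angular":[0,0,0],"grip":0},{"dp":[0,0,0],"angular":[0,0,0],"grip":0},{"dp":[0,0,0],"angular":[0,0,0],"grip":0}]'
python3 - <<'E'
from plant import manip
import cv2,numpy as np
d=manip.get_image("scene");np.savez("s1.npz",**d)
a=cv2.resize(d["img"][185:275,180:265,::-1],None,fx=6,fy=6,interpolation=cv2.INTER_CUBIC)
cv2.imwrite("pics/press.png",a)
E
```

```text
clock: 5.85
tcp_pos: [0.4921, -0.1084, 0.0381]
orientation: [3.141, -0.001, 1.736]
ft_force: [-1.5, 2.6, 7.2]
opening: 0.005
```

View pics/press.png

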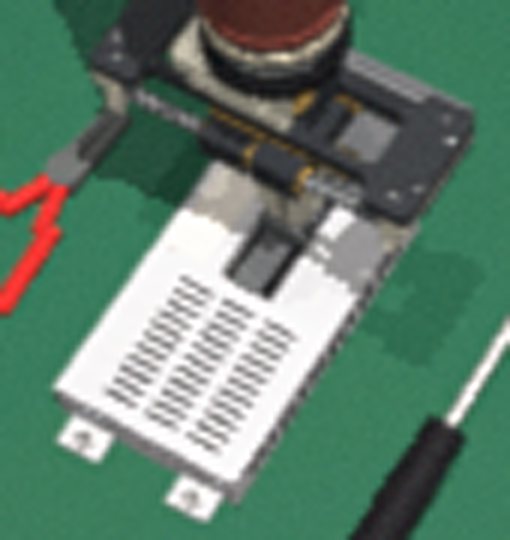

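```bash
python3 -m handwheel '[{"dp":[0,0,-3],"angular":[0,0,0],"grip":0},{"dp":[0,0,-10],"angular":[0,0,0],"grip":0},{"dp":[0,0,-14],"angular":[0,0,0],"grip":0},{"dp":[12,0,0],"angular":[0,0,0],"grip":0},{"dp":[20,0,0],"angular":[0,0,0],"grip":0},{"dp":[20,0,0],"angular":[0,0,0],"grip":0},{"dp":[15,0,0],"angular":[0,0,0],"grip":0},{"dp":[5,0,0],"angular":[0,0,0],"grip":0},{"dp":[0,0,0],"angular":[0,0,0],"grip":0},{"dp":[0,0,0],"angular":[0,0,0],"grip":0}]'
python3 - <<'E'
from plant import manip
import cv2,numpy as np
from h import *
d=manip.get_image("scene");np.savez("s2.npz",**d)
a=cv2.resize(d["img"][175:275,180:265,::-1],None,fx=6,fy=6,interpolation=cv2.INTER_CUBIC)
cv2.imwrite("pics/freed.png",a)
p=manip.read_state()["tcp_pos"]
th=np.radians(99.5);R=np.array([[np.cos(th),-np.sin(th)],[np.sin(th),np.cos(th)]])
print("tip in psu mm",(p[:2]-[.485,-.067])@R*1000)
for x in (-22,-15): print(x,[((proj(d,[*([.485,-.067]+R@[x/1e3,y]),.0345])[0]-[180,175])*6).round() for y in(.0535,-.0535)])
E
```

```text
clock: 6.9
tcp_pos: [0.4802, -0.0387, 0.0646]
orientation: [-3.142, 0.001, 1.735]
ft_force: [0.5, -0.7, -0.4]
opening: 0.005
tip in psu mm [28.3820448   0.09528843]
-22 [array([225., 198.]), array([392., 284.])]
-15 [array([232., 189.]), array([399., 274.])]
```

View pics/freed.png

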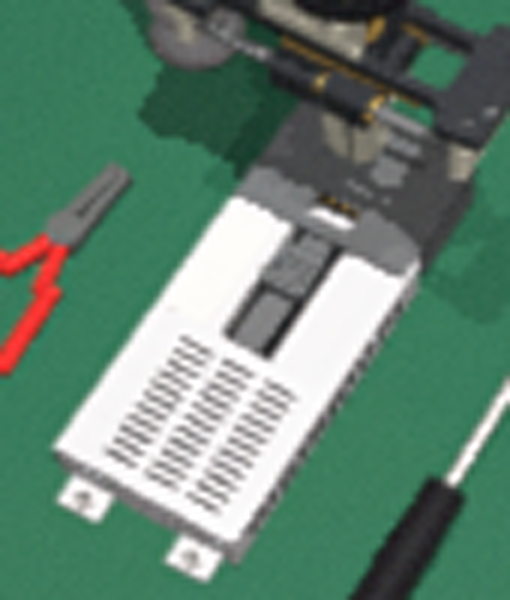

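Freed: the near edge moved from about (228,210) and (392,285) to (238,195) and (415,270), and brass terminals now show through the window at (335,207). Next I'll lower behind the rib.

```bash
python3 -m handwheel '[{"dp":[0,0,8],"angular":[0,0,0],"grip":0},{"dp":[0,0,8],"angular":[0,0,0],"grip":0},{"dp":[0,0,5],"angular":[0,0,0],"grip":0},{"dp":[0,0,3],"angular":[0,0,0],"grip":0},{"dp":[0,0,0],"angular":[0,0,0],"grip":0},{"dp":[4,0,0],"angular":[0,0,0],"grip":0},{"dp":[4,0,0],"angular":[0,0,0],"grip":0},{"dp":[4,0,0],"angular":[0,0,0],"grip":0},{"dp":[4,0,0],"angular":[0,0,0],"grip":0},{"dp":[4,0,0],"angular":[0,0,0],"grip":0},{"dp":[4,0,0],"angular":[0,0,0],"grip":0},{"dp":[0,0,0],"angular":[0,0,0],"grip":0}]'
python3 - <<'E'
from plant import manip
import cv2,numpy as np
from h import *
d=manip.get_image("scene")
cv2.imwrite("pics/push1.png",cv2.resize(d["img"][165:265,190:290,::-1],None,fx=6,fy=6,interpolation=cv2.INTER_CUBIC))
p=manip.read_state()["tcp_pos"]
th=np.radians(99.5);R=np.array([[np.cos(th),-np.sin(th)],[np.sin(th),np.cos(th)]])
print("tip in psu mm",(p[:2]-[.485,-.067])@R*1000)
E
```

```text
clock: 8.15
tcp_pos: [0.4758, -0.0127, 0.0406]
orientation: [-3.141, -0.002, 1.738]
ft_force: [-0.6, 0.0, 0.9]
opening: 0.004
tip in psu mm [54.5771277  0.0698166]
```

View pics/push1.png

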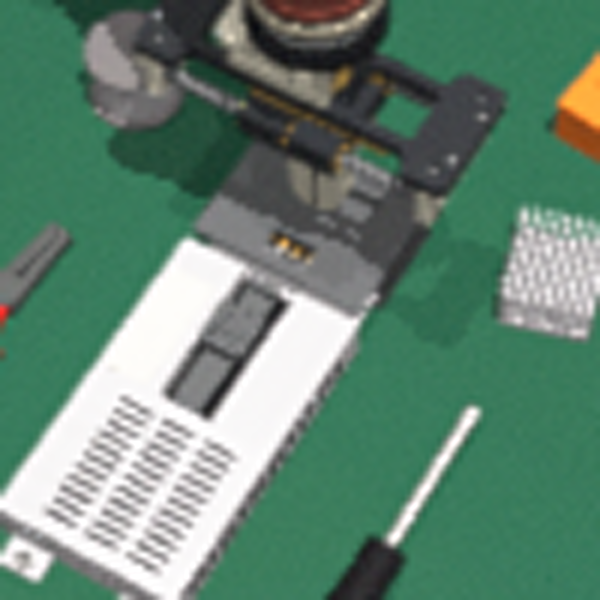

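The cover is sliding straight: its near edge is now at the end of the case and the window is over the brass terminals at (292,245). Continuing the push.

```bash
python3 -m handwheel '[{"dp":[4,0,0.5],"angular":[0,0,0],"grip":0},{"dp":[5,0,0.5],"angular":[0,0,0],"grip":0},{"dp":[5,0,0],"angular":[0,0,0],"grip":0},{"dp":[5,0,0],"angular":[0,0,0],"grip":0},{"dp":[5,0,0],"angular":[0,0,0],"grip":0},{"dp":[5,0,0],"angular":[0,0,0],"grip":0},{"dp":[4,0,0],"angular":[0,0,0],"grip":0},{"dp":[4,0,0],"angular":[0,0,0],"grip":0},{"dp":[3,0,0],"angular":[0,0,0],"grip":0},{"dp":[0,0,0],"angular":[0,0,0],"grip":0}]'
python3 - <<'E'
from plant import manip
import cv2,numpy as np
from h import *
d=manip.get_image("scene")
cv2.imwrite("pics/push2.png",cv2.resize(d["img"][150:250,190:290,::-1],None,fx=6,fy=6,interpolation=cv2.INTER_CUBIC))
p=manip.read_state()["tcp_pos"]
th=np.radians(99.5);R=np.array([[np.cos(th),-np.sin(th)],[np.sin(th),np.cos(th)]])
print("tip in psu mm",(p[:2]-[.485,-.067])@R*1000)
E
```

```text
clock: 9.2
tcp_pos: [0.4695, 0.0257, 0.0396]
orientation: [-3.141, -0.0, 1.737]
ft_force: [-0.1, 0.6, -0.4]
opening: 0.009
tip in psu mm [ 9.36201067e+01 -2.87634726e-02]
```

View pics/push2.png

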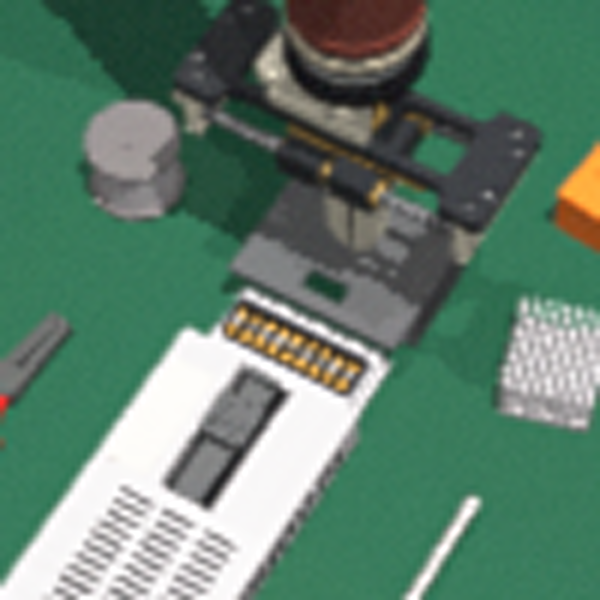

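The terminals are exposed and the cover is nearly off, still straight. Pushing about 40 mm more, gently.

```bash
python3 -m handwheel '[{"dp":[2,0,0],"angular":[0,0,0],"grip":0},{"dp":[3,0,0],"angular":[0,0,0],"grip":0},{"dp":[3,0,0],"angular":[0,0,0],"grip":0},{"dp":[3,0,0],"angular":[0,0,0],"grip":0},{"dp":[3,0,0],"angular":[0,0,0],"grip":0},{"dp":[3,0,0],"angular":[0,0,0],"grip":0},{"dp":[3,0,0],"angular":[0,0,0],"grip":0},{"dp":[3,0,0],"angular":[0,0,0],"grip":0},{"dp":[3,0,0],"angular":[0,0,0],"grip":0},{"dp":[3,0,0],"angular":[0,0,0],"grip":0},{"dp":[3,0,0],"angular":[0,0,0],"grip":0},{"dp":[3,0,0],"angular":[0,0,0],"grip":0},{"dp":[2,0,0],"angular":[0,0,0],"grip":0},{"dp":[2,0,0],"angular":[0,0,0],"grip":0},{"dp":[1,0,0],"angular":[0,0,0],"grip":0},{"dp":[0,0,0],"angular":[0,0,0],"grip":0},{"dp":[-3,0,0],"angular":[0,0,0],"grip":0},{"dp":[-3,0,0],"angular":[0,0,0],"grip":0},{"dp":[0,0,0],"angular":[0,0,0],"grip":0}]'
python3 -m handwheel '[{"dp":[0,0,-5],"angular":[0,0,0],"grip":0},{"dp":[0,0,-15],"angular":[0,0,0],"grip":0},{"dp":[0,0,-25],"angular":[0,0,0],"grip":0},{"dp":[0,0,-30],"angular":[0,0,0],"grip":0},{"dp":[0,0,-30],"angular":[0,0,0],"grip":0},{"dp":[0,0,-30],"angular":[0,0,0],"grip":0},{"dp":[0,0,-20],"angular":[0,0,0],"grip":0},{"dp":[0,0,-10],"angular":[0,0,0],"grip":0},{"dp":[0,0,0],"angular":[0,0,0],"grip":0},{"dp":[0,0,0],"angular":[0,0,0],"grip":0}]'
python3 - <<'E'
from plant import manip
import cv2,numpy as np
from h import *
d=manip.get_image("scene");np.savez("s3.npz",**d)
cv2.imwrite("pics/end.png",cv2.resize(d["img"][130:230,200:300,::-1],None,fx=6,fy=6,interpolation=cv2.INTER_CUBIC))
cv2.imwrite("pics/endtop.png",cv2.resize(manip.get_image("top")["img"][:,:,::-1],(768,576)))
E
```

```text
clock: 11.15
tcp_pos: [0.4641, 0.0578, 0.0397]
orientation: [3.142, 0.0, 1.734]
ft_force: [-0.3, -0.2, -0.5]
opening: 0.005
clock: 12.15
tcp_pos: [0.4633, 0.0587, 0.2039]
orientation: [-3.14, -0.0, 1.736]
ft_force: [0.7, -0.7, 0.0]
opening: 0.009
```

View pics/end.png

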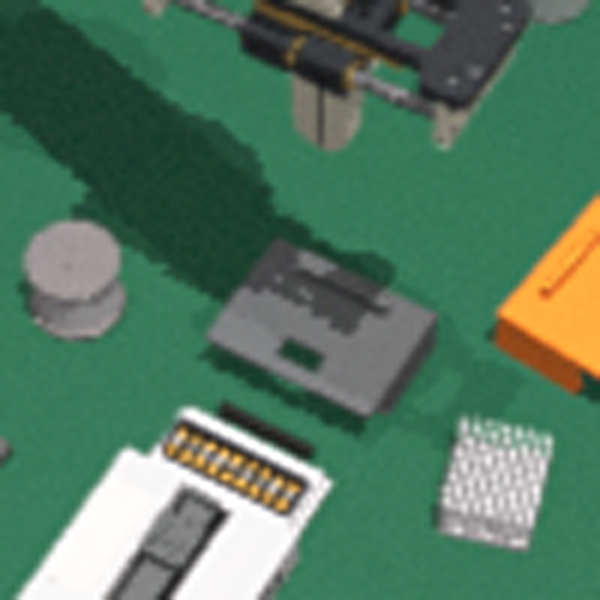

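View pics/endtop.png

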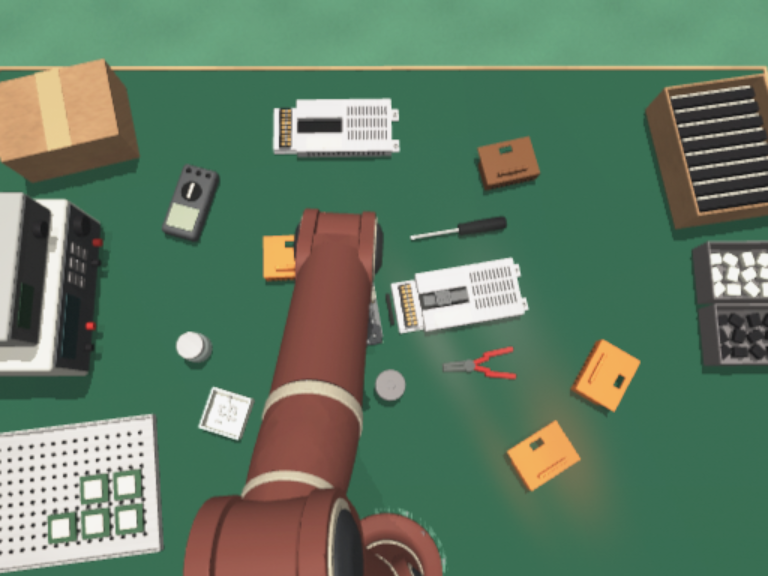

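The cover stands flat and clear of the terminals, with near corners at (210,335) and (368,415), and the bystanders are unmoved. One numeric check before I hand in.

Run:
```python
from h import *
d=load("s3.npz")
th=np.radians(99.5);R=np.array([[np.cos(th),-np.sin(th)],[np.sin(th),np.cos(th)]])
M=[(-22,53.5),(-22,-53.5),(58,53.5),(58,-53.5)];uv=[(210,335),(368,415),(280,240),(437,318)]
W=np.array([ray(d,[200+(u+.5)/6-.5,130+(v+.5)/6-.5],.0345)[0] for u,v in uv])
L=(W[:,:2]-[.485,-.067])@R;print((L*1000).round(1))
a,t,res=fit2(np.array(M)/1e3,L);print("cover in psu",np.degrees(a),t*1000,res.round(1))
P=cloud(d).reshape(-1,3);l=(P[:,:2]-[.485,-.067])@R
for x in (90,105):
  m=(abs(l[:,0]-x/1e3)<.008)
  for y in(-40,0,40):
    k=m&(abs(l[:,1]-y/1e3)<.008)&(P[:,2]<.08);print(x,y,np.median(P[k,2]).round(4))
k=(abs(l[:,0]+.042)<.009)&(abs(l[:,1])<.009)&(P[:,2]<.08);print("pad z",np.median(P[k,2]))
```

```text
[[ 83.   51.3]
 [ 81.5 -52.8]
 [160.   50.4]
 [157.9 -54.9]]
cover in psu -1.0278638653700738 [102.61470923  -1.20824746] [[-1.4  1.4]
 [-1.8 -1.5]
 [ 1.6  0.9]
 [ 1.7 -0.8]]
90 -40 0.007
90 0 0.0017
90 40 0.0335
105 -40 0.0356
105 0 0.0355
105 40 0.0366
pad z 0.04279823778939695
```

One reading disagrees: 7 mm at (90,-40). I'll check it before handing in.

Run:
```python
from h import *
from plant import manip
th=np.radians(99.5);R=np.array([[np.cos(th),-np.sin(th)],[np.sin(th),np.cos(th)]])
d=manip.get_image("scene");P=cloud(d).reshape(-1,3);l=(P[:,:2]-[.485,-.067])@R
for x0 in range(84,104,4):
  for y0 in (-45,-35,35,45):
    k=(abs(l[:,0]*1e3-x0)<2)&(abs(l[:,1]*1e3-y0)<5);print(x0,y0,(np.sort(P[k,2])*1e3).round())
s=manip.read_state();print(s["ft_force"])
```

```text
84 -45 [ 2.  5. 34. 38.]
84 -35 [ -3.  -0.   2.  33.  35.  36. 511. 515. 517. 524. 527. 529. 530. 533.
 541. 542.]
84 35 [-1. -0. 34. 37. 37.]
84 45 [-2. -2.  2.  4. 34. 34. 39.]
88 -45 [-5. -2. -1.  1.  2.  5.  6. 34. 34. 37. 38. 42.]
88 -35 [ -0.   3.   5.  37.  38.  41. 303. 508. 516. 523. 524. 529. 536. 536.
 540.]
88 35 [ -2.   3.  34.  35. 515. 520. 525. 527. 531. 534. 536.]
88 45 [-4.  1. 29. 34. 35. 37.]
92 -45 [ -1.  36. 306.]
92 -35 [ -1.   6.  34.  34.  39.  40. 311. 512. 517. 523. 525. 528. 529. 531.
 531. 534. 534. 538. 541. 542.]
92 35 [ -3.  -2.  -2.   1.  31.  34.  34. 371. 372. 373. 374. 378. 379. 381.
 503. 504. 505. 507. 513. 522. 523. 531. 534. 538. 539. 543. 543. 543.
 547. 548. 550. 552. 554. 560. 562. 563. 568. 571. 574. 575. 576. 582.
 583. 583. 585.]
92 45 [ -1.   0.   0.   3.  34.  38. 517. 576.]
96 -45 [ -2.  -0.   2.  32.  35.  36. 301. 305. 312.]
96 -35 [  2.   5.  36. 300. 302. 304. 305. 305. 311. 533.]
96 35 [  1.  31.  33.  36. 302. 305. 305. 375. 378. 380. 496. 513. 525. 531.
 535. 547. 548. 551. 552. 553. 554. 555. 558. 559. 562. 562. 564. 564.
 566. 569. 574. 577. 579. 579. 584. 585. 585. 585.]
96 45 [  2.  34.  37.  37. 301. 302. 303. 306. 309. 311. 506. 506. 511. 517.
 518. 519. 523. 523. 525. 526. 527. 527. 527. 531. 532. 532. 534. 535.
 536. 537. 540. 541. 542. 544. 546. 549. 550. 551. 554. 554. 557. 561.
 563. 564. 564. 565. 565. 567. 568. 569. 569. 571. 571. 575. 576. 576.
 578. 578. 582. 583. 583. 584.]
100 -45 [ -0.  30.  35.  37.  37. 302. 302. 303. 305. 305. 326. 328.]
100 -35 [ -4.  31.  34.  37.  38. 303. 305. 307. 312. 316. 334. 516. 521. 527.
 528. 529. 530. 534. 538. 540.]
100 35 [ -4.  32.  36. 307. 307. 308. 378. 379. 567. 585. 586. 586. 586. 587.]
100 45 [ 34.  36.  37.  37. 304. 306. 307. 327. 377. 507. 511. 527. 544. 546.
 546. 549. 551. 555. 555. 565. 584. 584. 585.]
[-0.83586742 -0.82324711 -1.00508474]
```

The low readings are bench seen through the hood's open near side. The top face reads 34–37 mm everywhere, so the cover is flat.

```bash
python3 -c "
from plant import manip
manip.close_job()"
```

```text
the job is handed in; nothing more can be done
```

I pressed the snap tab with the shut fingertips until the cover popped free, about 4 mm down at 7 N. Then I pushed the cover off by its rib, backed away, lifted clear and handed the job in. The robot's clock read 12.15 s after the last move. `manip.close_job()` gives no verdict.

**Last checks on the cover:**
- **Position:** it has moved about 103 mm and sits about 1 mm off the supply's centre line, turned about 1° from straight. Its near corners are at x ≈ 82–83 mm, well past the 50 mm needed.
- **Flatness:** the top face reads 34–37 mm high, against the expected 34.5.

**Other checks:**
- **Snap tab:** the pad is back at about 43 mm (42 at rest).
- **Robot:** the gripper touches nothing, with its tips about 0.2 m up.
- **Tools and parts:** by eye, none had moved in the last pictures. I did not measure them.

**Disagreements:**
- **Camera fit:** the two camera views disagreed by 3–5 mm on where the supply is, so I used their mean.
- **Depth reading:** one depth reading over the cover's near edge showed only 7 mm. It was bench seen under the open side of the hood, not tilt.

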